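Fetch the cedar end bars from behind the pots

ROBOT

A 6-joint arm with a two-finger parallel gripper is mounted at the origin on the work surface. World frame = base frame: x ahead of the robot, y to its left, z up, the work surface at z = 0. Lengths are in m, angles in rad, forces in N, time in s.
With the tool pointing down it reaches from about 0.275 to 0.875 m from the base axis. Payload 12.5 kg.
Tool frame: the origin (TCP) lies at the very end of the fingers, on their centre line; the grasp point (between the pads) lies 19 mm behind it; z points along the fingers, y is the line along which they close (so a half turn about z gives the same grasp; the last joint's range is limited). The gripper opens to 85 mm and grips with 20 to 120 N. Pads are 22 mm wide; open, the fingers measure 114 mm over their backs; the gripper's body (76 mm by 85 mm) begins 54 mm behind the grasp point. The pads swing forward as they close: fully open they stand 13 mm farther back than shut.
Start: joints at [1.028, 0.351, 1.652, -0, 1.139, -0.085], TCP at [0.243, 0.493, 0.205] pointing down, gripper open.
Joint ranges: [-2.75, 2.75], [-0.79, 2.1], [0.01, 2.65], [-1.57, 4.71], [0.07, 3.14], [-2.87, 2.87]. Speed limits (rad/s): [2.22, 2.22, 2.79, 3.14, 3.14, 3.14].

INTERFACE

Orientations are given as a 3x3 rotation matrix whose columns are the frame's x, y, z axes.
In Python, from bench import manip gives the robot as it stands. Calls block until the motion is done:
- manip.move_ptp(position, orientation): joint-space move of the TCP to a pose.
- manip.move_l(position, attitude=None, max_speed=0.15): straight line of the TCP; attitude=None keeps the orientation; max_speed is the mean speed in m/s.
- manip.move_j(angles): joint-space move.
- manip.set_gripper(opening, effort=None): opening from 0.0 (shut) to 1.0 (fully open); effort is the grip in N (None keeps the last); returns when the fingers have stopped.
- manip.dwell(seconds).
- manip.inverse_kinematics(position, orientation): joint angles nearest the present ones, or None.
- manip.grab_frame(name): name is "scene" or "top" or "wrist"; returns (picture, depth): 420x560x3 uint8, red, green, blue; 420x560 float32, m along the optical axis (not along the pixel's ray), 0 where there is no reading.
- manip.get_calibration(name): a dict with "camera_matrix" (3x3 intrinsics, pixels), "R" (3x3) and "t" (3): a world point X has camera coordinates R X + t. Camera axes: x right, y down, z forward; pixel columns grow to the right and rows downward; lengths in m; the calibration is good to about 2 mm. A picture is of the moment at which its call begins: read the wrist's pose just before it. get_calibration takes no time and is no camera call; for the wrist camera it gives the pose at the moment of the call.
A pose or a line that the arm cannot do raises manip.Unreachable and nothing moves.
- manip.sign_off(): hands the job in; it is judged then, once.
Trained networks look in the newest picture that a camera, given by its name, has taken for a name from the list of things; names that differ only in an ending like _2 or _b are one class to them, and where a whole thing is asked for, a point or a joint stands for the part that bears it (a point fixed in the world has none). Each returns a list of dicts, best first, with "confidence" (0 to 1); they miss things now and then, are a little off and sometimes report something else, mostly with a low value. They report only what shows in the picture. A call takes as long as a camera call.
- manip.look_for(camera, name): "at" ([x, y, z] in m, in world coordinates, good to about 4 mm: the middle of the surface that is visible of it).
Readings, each from a call of its own:
- manip.current_time(): time.
- manip.current_qpos(): joint angles.
- manip.current_joint_vel(): joint speeds.
- manip.current_joint_torque(): joint torques, N m.
- manip.current_ee_pos(): TCP position.
- manip.current_tcp_rot(): TCP orientation.
- manip.current_force(): force on the tool from outside, world axes, zero at the start.
- manip.current_ft_torque(): the same for the moment, N m.
- manip.current_grip_width(): opening from 0.0 (shut) to 1.0 (fully open).
- manip.current_grip_force(): force on a finger pad.
Only numpy, scipy, OpenCV 4.12 (cv2) and the standard library are available. Lean on these libraries where they do the work, as an engineer would, in place of code of your own. Each camera call takes 0.05 s, during which the arm holds its last target. There are 200 camera calls.

TASK

The bundle of four red cedar end bars lies at the back of the low oak rack, shut in by the two containers that stand right in front of it. Lift those two containers out and stand them on the steel tray, lay the cedar bundle down flat in the two saddles of the black iron jig, lengthwise between its end stops, and then stand each of the two containers back in its own place, where it stood in the rack. Keep the containers upright and leave the pale bundle and the other two containers as they are.

Things in the scene. Friction and masses are not known exactly. Their poses are not given: they have to be found in the camera images.
- rack: Low slatted oak rack, fixed, 176 (its x) by 328 (its y) mm. Origin: centre of its underside; x points to its back. Floor 20 mm above the counter, front and back rails 30 mm high, end rails 38 mm. In the back half two bundles lie end to end along y; in front stand four containers in a row along y, two before each bundle, 10 mm off it and 10 mm apart. Behind the bundles 45 mm of floor are free.
- cedar_mid (a point): Centre (half-way up) of the bundle of four red-brown cedar end bars with two dark green bands: a rigid block 34 mm wide (its x), 137 mm long (its y), 38 mm high (its z), about 85 g. It has to go to the jig. Either end may go to either end stop.
- pine_mid (a point): Centre (half-way up) of the bundle of four pale pine end bars with two white bands, same size and axes as the cedar one. It stays.
- crock_mid (a point): Centre (half-way up) of the brown clay pot of brass eyelets: upright round, 58 mm in diameter, 95 mm tall, straight sides, about 0.3 kg; z is its axis.
- tin_mid (a point): Centre (half-way up) of the green square nail tin with brass trim and a round steel lid: 56 by 56 mm, 100 mm tall, about 0.3 kg; its flat sides, upright to 96 mm, face its x and y, which lie within 2 degrees of the rack's x and y at the start; z is up.
- jar_mid (a point): Centre (half-way up) of the amber jar with white lid: round, 58 mm in diameter up to 82 mm, lid 54 mm in diameter, 100 mm tall in all, about 0.3 kg; z is its axis.
- canister_mid (a point): Centre (half-way up) of the blue round canister with a pale ring near its top: 58 mm in diameter, 95 mm tall, about 0.3 kg; z is its axis.
- tray: Shallow stainless tray, fixed, 260 mm long (its x) by 160 mm wide (its y), walls 3 mm thick and 12 mm high, flat floor 3 mm above the counter. Origin at the centre of its underside. The side area for the two containers: room for both side by side along its x.
- jig: Black iron jig, fixed. Origin: centre of its underside; the bundle lies along its x, centred over the origin. Base 204 by 100 by 12 mm. Two U saddles at x = -50 and +50 mm, each 18 mm thick, floors 20 mm above the counter, uprights 52 mm apart across y, tops 45 mm above the counter. End stops: inner faces at x = -82 and +82 mm, 42 mm high. Sides open for fingers between the saddles.

How it is judged:
On the way, in this order (a step that is already met when the one before it is completed fails the run):
1. the two containers that stood in front of the cedar bundle stand upright on the steel tray, the other two still in place ((((x of crock_mid in the frame of tray between -0.1 and 0.1 m and y of crock_mid in the frame of tray between -0.051 and 0.051 m and z of crock_mid in the frame of tray between 0.0445 and 0.0565 m and angle between crock_mid's own z axis and vertical below 0.12 rad and linear speed of crock below 0.03 m/s) and (x of tin_mid in the frame of tray between -0.1 and 0.1 m and y of tin_mid in the frame of tray between -0.051 and 0.051 m and z of tin_mid in the frame of tray between 0.047 and 0.059 m and angle between tin_mid's own z axis and vertical below 0.12 rad and linear speed of tin below 0.03 m/s) and distance of each of jar_mid, canister_mid from where it was at the start of the episode below 0.015 m and horizontal distance between each of jar_mid, canister_mid and cedar_mid above 0.09 m) or ((x of crock_mid in the frame of tray between -0.1 and 0.1 m and y of crock_mid in the frame of tray between -0.051 and 0.051 m and z of crock_mid in the frame of tray between 0.0445 and 0.0565 m and angle between crock_mid's own z axis and vertical below 0.12 rad and linear speed of crock below 0.03 m/s) and (x of jar_mid in the frame of tray between -0.1 and 0.1 m and y of jar_mid in the frame of tray between -0.051 and 0.051 m and z of jar_mid in the frame of tray between 0.047 and 0.059 m and angle between jar_mid's own z axis and vertical below 0.12 rad and linear speed of jar below 0.03 m/s) and distance of each of tin_mid, canister_mid from where it was at the start of the episode below 0.015 m and horizontal distance between each of tin_mid, canister_mid and cedar_mid above 0.09 m) or ((x of crock_mid in the frame of tray between -0.1 and 0.1 m and y of crock_mid in the frame of tray between -0.051 and 0.051 m and z of crock_mid in the frame of tray between 0.0445 and 0.0565 m and angle between crock_mid's own z axis and vertical below 0.12 rad and linear speed of crock below 0.03 m/s) and (x of canister_mid in the frame of tray between -0.1 and 0.1 m and y of canister_mid in the frame of tray between -0.051 and 0.051 m and z of canister_mid in the frame of tray between 0.0445 and 0.0565 m and angle between canister_mid's own z axis and vertical below 0.12 rad and linear speed of canister below 0.03 m/s) and distance of each of tin_mid, jar_mid from where it was at the start of the episode below 0.015 m and horizontal distance between each of tin_mid, jar_mid and cedar_mid above 0.09 m) or ((x of tin_mid in the frame of tray between -0.1 and 0.1 m and y of tin_mid in the frame of tray between -0.051 and 0.051 m and z of tin_mid in the frame of tray between 0.047 and 0.059 m and angle between tin_mid's own z axis and vertical below 0.12 rad and linear speed of tin below 0.03 m/s) and (x of jar_mid in the frame of tray between -0.1 and 0.1 m and y of jar_mid in the frame of tray between -0.051 and 0.051 m and z of jar_mid in the frame of tray between 0.047 and 0.059 m and angle between jar_mid's own z axis and vertical below 0.12 rad and linear speed of jar below 0.03 m/s) and distance of each of crock_mid, canister_mid from where it was at the start of the episode below 0.015 m and horizontal distance between each of crock_mid, canister_mid and cedar_mid above 0.09 m) or ((x of tin_mid in the frame of tray between -0.1 and 0.1 m and y of tin_mid in the frame of tray between -0.051 and 0.051 m and z of tin_mid in the frame of tray between 0.047 and 0.059 m and angle between tin_mid's own z axis and vertical below 0.12 rad and linear speed of tin below 0.03 m/s) and (x of canister_mid in the frame of tray between -0.1 and 0.1 m and y of canister_mid in the frame of tray between -0.051 and 0.051 m and z of canister_mid in the frame of tray between 0.0445 and 0.0565 m and angle between canister_mid's own z axis and vertical below 0.12 rad and linear speed of canister below 0.03 m/s) and distance of each of crock_mid, jar_mid from where it was at the start of the episode below 0.015 m and horizontal distance between each of crock_mid, jar_mid and cedar_mid above 0.09 m) or ((x of jar_mid in the frame of tray between -0.1 and 0.1 m and y of jar_mid in the frame of tray between -0.051 and 0.051 m and z of jar_mid in the frame of tray between 0.047 and 0.059 m and angle between jar_mid's own z axis and vertical below 0.12 rad and linear speed of jar below 0.03 m/s) and (x of canister_mid in the frame of tray between -0.1 and 0.1 m and y of canister_mid in the frame of tray between -0.051 and 0.051 m and z of canister_mid in the frame of tray between 0.0445 and 0.0565 m and angle between canister_mid's own z axis and vertical below 0.12 rad and linear speed of canister below 0.03 m/s) and distance of each of crock_mid, tin_mid from where it was at the start of the episode below 0.015 m and horizontal distance between each of crock_mid, tin_mid and cedar_mid above 0.09 m))), for 0.2 s.
2. the cedar bundle lies flat in both saddles of the jig (x of cedar_mid in the frame of jig between -0.015 and 0.015 m and y of cedar_mid in the frame of jig between -0.011 and 0.011 m and z of cedar_mid in the frame of jig between 0.034 and 0.045 m and angle between the y axis of cedar_mid and the x axis of jig, either way round below 0.15 rad and angle between cedar_mid's own z axis and vertical below 0.08 rad and linear speed of cedar below 0.03 m/s), for 0.2 s.
At the end, for the whole second after the job is handed in: Cedar bundle flat and at rest in both saddles (centre within 15 mm along, 11 mm across, 0.15 rad of the jig's length); all four containers upright, at rest, within 15 mm of where each stood; pine bundle within 15 mm of where it lay (all of step 2 and distance of each of crock_mid, tin_mid, jar_mid, canister_mid, pine_mid from where it was at the start of the episode below 0.015 m and angle between each of crock_mid, tin_mid, jar_mid, canister_mid's own z axis and vertical below 0.1 rad and linear speed of each of crock, tin, jar, canister below 0.03 m/s and angular speed of each of crock, tin, jar, canister, cedar below 0.3 rad/s); the robot touches nothing.
It fails at once if a container is tipped over (angle between any of crock_mid, tin_mid, jar_mid, canister_mid's own z axis and vertical above 0.6 rad).
It fails at once if the pine bundle is shoved out of place or taken (distance of pine_mid from where it was at the start of the episode above 0.03 m).
It also fails if it takes over 133 s, if anything falls off the work surface, if the arm or the gripper's body presses on something with over 40 N, if the wrist force passes 120 N, or if a joint passes its speed limit or range.

## Working session

There is one attempt and no reset: what is moved stays moved. The work goes in short steps, each a Python script; the robot and the scene stay as the last script left them, time stands still between calls to the robot, and variables do not carry over. Pictures are saved under pics/ and viewed, at most 14 in all, crops included, and the job is handed in when it is done.

```bash
mkdir -p pics; ls; python3 - <<'E'
from bench import manip as m
import cv2,numpy as np
for c in ["top","scene"]:
    p,d=m.grab_frame(c); cv2.imwrite(f"pics/{c}0.png",p[:,:,::-1]); np.savez(f"{c}0.npz",p=p,d=d)
    for n in ["rack","cedar_mid","pine_mid","crock_mid","tin_mid","jar_mid","canister_mid","tray","jig"]:
        print(c,n,[(np.round(r["at"],3).tolist(),round(r["confidence"],2)) for r in m.look_for(c,n)[:2]])
print(m.get_calibration("top"),m.current_tcp_rot(),m.current_time())
E
```

```text
pics
top rack [([0.614, 0.011, 0.021], 0.89), ([0.521, 0.047, 0.114], 0.2)]
top cedar_mid [([0.577, 0.084, 0.058], 0.8)]
top pine_mid [([0.593, -0.068, 0.06], 0.82)]
top crock_mid [([0.526, -0.036, 0.104], 0.55)]
top tin_mid [([0.515, 0.108, 0.116], 0.96)]
top jar_mid [([0.53, -0.099, 0.12], 0.61)]
top canister_mid [([0.521, 0.047, 0.119], 0.89)]
top tray [([0.484, -0.336, 0.004], 0.66)]
top jig [([0.483, 0.33, 0.012], 0.63)]
scene rack [([0.625, -0.053, 0.02], 0.79)]
scene cedar_mid [([0.584, 0.077, 0.056], 0.6)]
scene pine_mid [([0.601, -0.07, 0.058], 0.79)]
scene crock_mid [([0.546, -0.041, 0.11], 0.78)]
scene tin_mid [([0.541, 0.105, 0.105], 0.74)]
scene jar_mid [([0.552, -0.118, 0.099], 0.82)]
scene canister_mid [([0.542, 0.034, 0.103], 0.73)]
scene tray [([0.496, -0.339, 0.004], 0.77), ([0.539, 0.034, 0.103], 0.74)]
scene jig [([0.494, 0.32, 0.014], 0.83)]
{'camera_matrix': array([[428.6969807 ,   0.        , 285.43090895],
       [  0.        , 428.6969807 , 207.37940473],
       [  0.        ,   0.        ,   1.        ]]), 'R': array([[ 0.09359105, -0.99560788, -0.00238064],
       [-0.97582866, -0.09125691, -0.1985714 ],
       [ 0.197482  ,  0.0209076 , -0.98008353]]), 't': array([-0.05106496,  0.55605126,  0.90161776])} [[-8.97035758e-01  4.41957972e-01  1.57927652e-05]
 [ 4.41957973e-01  8.97035758e-01  9.57185150e-06]
 [-9.93631901e-06  1.55660315e-05 -1.00000000e+00]] 1.0
```

View pics/top0.png

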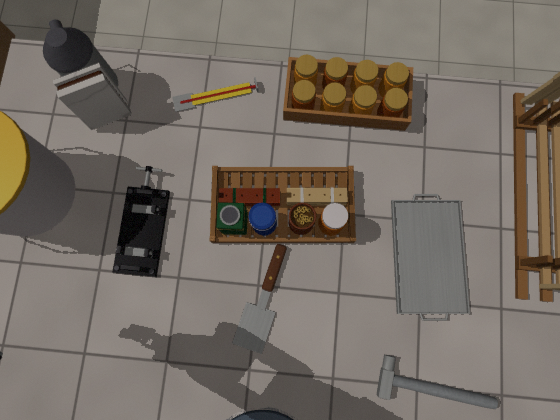

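View pics/scene0.png

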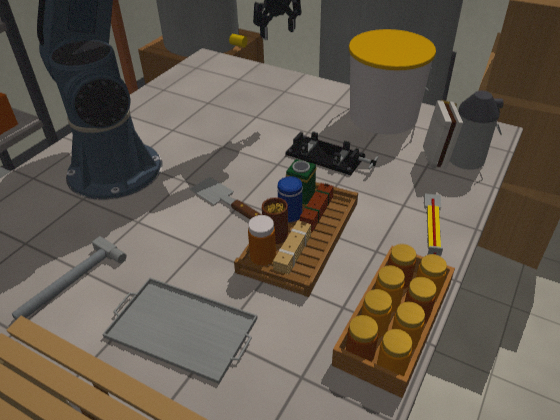

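The containers in front of the cedar bundle are the tin (top picture 231,218) and the canister (263,218). The jig is at (143,232), next to the large bucket, and the tray is at (430,257). Next I'll measure the fits from the depth images.

```bash
cat > h.py <<'E'
from bench import manip as m
import numpy as np, cv2
def cloud(c,name=None):
    k=m.get_calibration(c); p,d=m.grab_frame(c)
    if name: cv2.imwrite(f"pics/{name}.png",p[:,:,::-1])
    return unproj(k,d)+(p,)
def unproj(k,d):
    v,u=np.mgrid[:420,:560]; K=k["camera_matrix"]
    P=np.stack([(u-K[0,2])/K[0,0]*d,(v-K[1,2])/K[1,1]*d,d],-1)
    W=(P-k["t"])@k["R"]; return W,d>0
def Rdown(a):
    "tool down, closing (y) axis along world direction a"
    y=np.array([np.cos(a),np.sin(a),0]); z=np.array([0,0,-1.]); return np.stack([np.cross(y,z),y,z],1)
def rect(W,msk):
    q=(W[msk][:,:2]*1000).astype(np.float32); (c,s,a)=cv2.minAreaRect(q); return np.round(c,1),np.round(s,1),round(a,1),len(q)
E
python3 - <<'E'
from h import *
d=np.load("top0.npz"); k=m.get_calibration("top"); W,ok=unproj(k,d["d"]); p=d["p"].astype(int)
x,y,z=np.moveaxis(W,-1,0)
box=lambda a,b,c,e,zl,zh: ok&(x>a)&(x<b)&(y>c)&(y<e)&(z>zl)&(z<zh)
print("jig",rect(W,box(.38,.6,.24,.42,.007,.016)),rect(W,box(.38,.6,.24,.42,.007,.06)))
print("tray",rect(W,box(.3,.66,-.46,-.22,.007,.03)))
print("rack",rect(W,box(.4,.75,-.22,.22,.015,.045)))
print("tops")
for n,zl in (("all",.108),):
    msk=box(.4,.75,-.22,.22,zl,.14).astype(np.uint8)
    n,l,s,c=cv2.connectedComponentsWithStats(msk)
    for i in range(1,n):
        if s[i,4]>30: print(rect(W,l==i), np.median(z[l==i]))
print("bundles",rect(W,box(.5,.75,.01,.22,.052,.066)&(x>.56)),rect(W,box(.56,.75,-.2,.0,.052,.066)))
for nm,b in (("bucket",(.2,.8,.4,.8)),("handle",(.55,.66,.26,.42)),("right/jars",(.6,.95,-.4,.0))):
    q=box(*b,.07,.6); print(nm,rect(W,q) if q.any() else None,z[q].max() if q.any() else 0)
for a in ((.57,.0+.084),(.49,.33),(.49,-.336),(.54,.03)):
  for ang in (0,np.pi/2,np.pi):
    print(a,ang,np.round(m.inverse_kinematics([*a,.33],Rdown(ang)),2))
E
```

```text
jig (array([482.2, 330.1]), array([101.2, 204.1]), 89.8, 2871) (array([490.1, 330. ]), array([101.2, 219.8]), 89.8, 3796)
tray (array([ 487.2, -336.4]), array([287.5, 161.8]), 5.4, 776)
rack (array([531.1,   5.6]), array([259.8, 328.4]), 5.3, 5594)
tops
(array([519.2, 113.9]), array([55.5, 56.7]), 3.5, 707) 0.11681474881556114
(array([524.2,  46.9]), array([55.6, 54.4]), 5.7, 585) 0.11439774352801647
(array([532.7, -36.3]), array([57.1, 54.4]), 5.2, 166) 0.11367369800500064
(array([ 538.8, -103.5]), array([51.9, 52.7]), 89.9, 532) 0.11883273880145903
bundles (array([578.5,  85.4]), array([ 34.5, 135.5]), 5.1, 892) (array([594.1, -66.9]), array([ 35.5, 135. ]), 5.5, 897)
bucket (array([516. , 509.1]), array([181. , 578.1]), 86.1, 7913) 0.25853443728385744
handle None 0
right/jars (array([ 857.4, -126.8]), array([253.6, 117.7]), 90.0, 3776) 0.09686144674781506
(0.57, 0.084) 0 [ 0.07  0.31  1.41 -0.    1.43  0.07]
(0.57, 0.084) 1.5707963267948966 [ 0.07  0.31  1.41 -0.    1.43 -1.51]Traceback (most recent call last):
  File "<stdin>", line 19, in <module>
    return _wrapfunc(a, 'round', decimals=decimals, out=out)
    return _wrapit(obj, method, *args, **kwds)
    result = getattr(arr, method)(*args, **kwds)
TypeError: unsupported operand type(s) for *: 'NoneType' and 'float'
```

```bash
cat >> h.py <<'E'
def tops(W,ok,zl=.108):
    x,y,z=np.moveaxis(W,-1,0)
    msk=(ok&(x>.4)&(x<.75)&(y>-.22)&(y<.22)&(z>zl)&(z<.14)).astype(np.uint8)
    n,l,s,c=cv2.connectedComponentsWithStats(msk)
    for i in range(1,n):
        if s[i,4]>150: print(rect(W,l==i), round(float(np.median(z[l==i])),4))
E
python3 - <<'E'
from h import *
t=m.current_time()
p=m.current_ee_pos(); m.move_l([p[0],p[1],.33],max_speed=.3)
m.move_ptp([.50,.075,.36],Rdown(np.radians(5)))
W,ok,p=cloud("wrist","w1"); print(m.current_time()-t)
tops(W,ok)
x,y,z=np.moveaxis(W,-1,0)
q=ok&(x>.545)&(x<.63)&(y>.01)&(y<.17)&(z>.052)&(z<.066); print("cedar",rect(W,q),np.median(z[q]))
q=ok&(x>.4)&(x<.72)&(y>-.22)&(y<.22)&(z>.012)&(z<.027); print("floorz",np.median(z[q]))
E
```

```text
2.4083
(array([520.3, 114.8]), array([55.9, 56.1]), 3.5, 2076) 0.1166
(array([525.7,  48.9]), array([56.8, 56.1]), 15.5, 1527) 0.115
(array([533.6, -35.3]), array([56.6, 57.3]), 7.8, 461) 0.1142
(array([ 539.8, -102.5]), array([52.4, 52.8]), 86.9, 1163) 0.1196
cedar (array([579.6,  85.8]), array([ 34.6, 137.1]), 5.4, 2320) 0.057394409218771585
floorz 0.019449150731548584
```

View pics/w1.png

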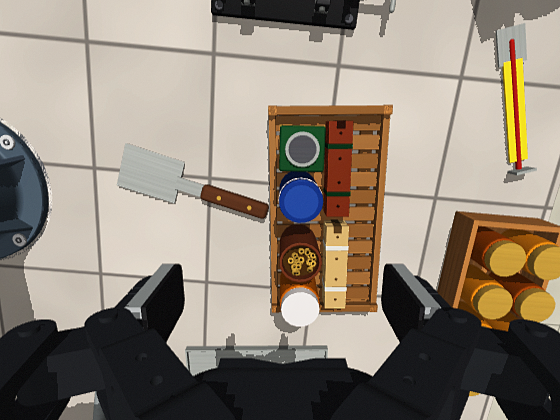

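The wrist picture shows the tin at (301,148), the canister at (300,198) and the cedar bundle at (339,168), which agrees with the depth fits. I'll pick the tin first.

```bash
cat >> h.py <<'E'
ZG=.072   # TCP height for gripping a container in the rack
A5=np.radians(5.3)
HOME={"tin":(.5203,.1148,np.radians(4.)),"canister":(.5255,.0485,A5)}
TRAY=np.array([.487,-.3364]); ax=np.array([np.cos(A5),np.sin(A5)])
SPOT={"tin":(*(TRAY+.057*ax),A5),"canister":(*(TRAY-.057*ax),A5)}
def xfer(src,dst,zs,zd,zup=.25):
    m.set_gripper(1.0,50)
    m.move_ptp([src[0],src[1],zup],Rdown(src[2]))
    m.move_l([src[0],src[1],zs],max_speed=.15)
    m.set_gripper(0,50); print("grip",m.current_grip_width(),m.current_grip_force())
    m.move_l([src[0],src[1],zup],max_speed=.15); print("held",m.current_grip_width(),m.current_force())
    m.move_l([dst[0],dst[1],zup],Rdown(dst[2]),max_speed=.25)
    m.move_l([dst[0],dst[1],zd+.02],max_speed=.15)
    m.move_l([dst[0],dst[1],zd],max_speed=.04); print("down",m.current_force())
    m.set_gripper(1.0)
    m.move_l([dst[0],dst[1],zup],max_speed=.2); print("t",m.current_time())
E
python3 - <<'E'
from h import *
xfer(HOME["tin"],SPOT["tin"],ZG,ZG-.016)
W,ok,p=cloud("wrist","w2")
x,y,z=np.moveaxis(W,-1,0)
q=ok&(y<-.2)&(z>.09)&(z<.12)&(x>.3)&(x<.7); print("tin",rect(W,q),np.median(z[q]))
q=ok&(y<-.2)&(z>.007)&(z<.02)&(x>.3)&(x<.7); print("tray",rect(W,q))
E
```

```text
grip 0.6437346511539322 52.803518772125244
held 0.6397127643083383 [ 0.05923413 -0.29734636 -3.63105935]
down [-1.21061351  0.39257373 -0.76540131]
t 12.65
tin (array([ 531.8, -418.3]), array([241.3,  65. ]), 82.1, 3193) 0.0996287313170563
tray (array([ 520.8, -429.7]), array([333.7, 354.5]), 5.9, 6157)
```

View pics/w2.png

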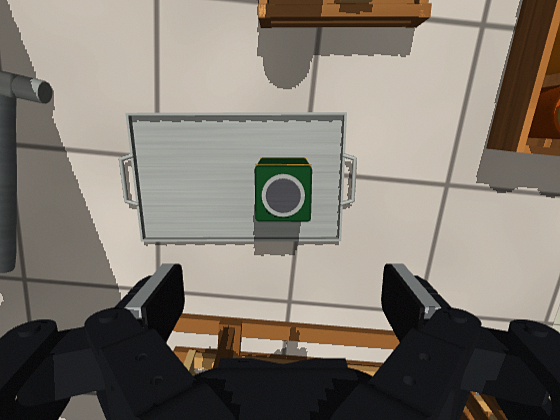

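The tin stands upright on the tray at (283,190), well inside the walls. The canister is next.

```bash
python3 - <<'E'
from h import *
m.set_gripper(1.0); m.move_l([.5255,.0485,.25],max_speed=.3)
xfer(HOME["canister"],SPOT["canister"],ZG,ZG-.016)
W,ok,p=cloud("top","t3")
x,y,z=np.moveaxis(W,-1,0)
for n in ("tin_mid","canister_mid"): print(n,m.look_for("top",n)[:1])
# look at the jig and cedar from above
m.move_ptp([.50,.2,.40],Rdown(np.pi/2))
W,ok,p=cloud("wrist","w3"); x,y,z=np.moveaxis(W,-1,0)
b=ok&(x>.36)&(x<.6)&(y>.25)&(y<.41)
for zl,zh in ((.008,.016),(.036,.05)): print("jig",rect(W,b&(z>zl)&(z<zh)))
q=ok&(x>.545)&(x<.63)&(y>.01)&(y<.17)&(z>.052)&(z<.066)
if q.any(): print("cedar",rect(W,q),np.median(z[q]))
E
```

```text
grip 0.6505109009461387 51.877561211586
held 0.6506969189068358 [-0.39540904  0.39721014 -2.88349743]
down [-2.7327606   1.54311037  5.39763647]
t 23.1083
tin_mid [{'at': [0.5385, -0.3189, 0.0988], 'confidence': 0.83}]
canister_mid [{'at': [0.4294, -0.3286, 0.1017], 'confidence': 0.62}]
jig (array([482.9, 331.2]), array([100.5, 202.5]), 89.7, 5733)
jig (array([487.7, 331.3]), array([ 80., 192.]), 89.7, 805)
cedar (array([578.8,  85.5]), array([ 34.7, 138.2]), 5.3, 1780) 0.05739581114541081
```

View pics/t3.png

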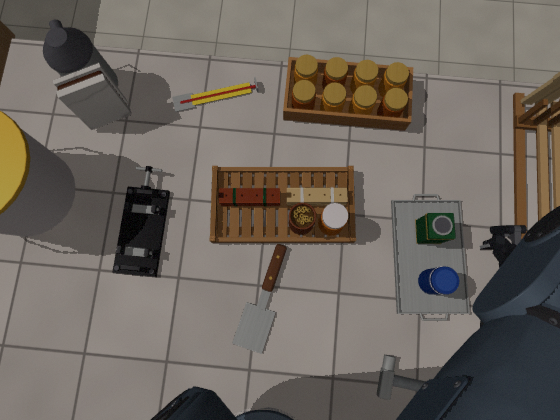

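View pics/w3.png

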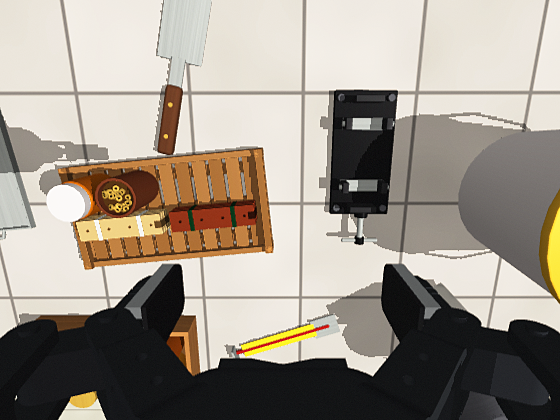

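The crock and jar haven't moved, and the tin (435,229) and canister (438,281) stand on the tray. The jig is clear at (363,152) in the wrist picture. Next is the cedar bundle.

```bash
python3 - <<'E'
from h import *
c=[.579,.0855]; j=[.4829,.3312]; Z=.028
m.set_gripper(.75,40)
m.move_ptp([*c,.2],Rdown(A5)); m.move_l([*c,Z],max_speed=.15)
m.set_gripper(0,40); print("grip",m.current_grip_width(),m.current_grip_force())
m.move_l([*c,.2],max_speed=.15); print("held",m.current_grip_width(),m.current_force())
m.move_l([*j,.2],Rdown(np.pi/2),max_speed=.2)
W,ok,p=cloud("top","t4")
m.move_l([*j,.06],max_speed=.15); m.move_l([*j,Z+.001],max_speed=.04); print("down",m.current_force())
m.set_gripper(.7); m.move_l([*j,.25],max_speed=.2); print("t",m.current_time())
W,ok,p=cloud("wrist","w4"); x,y,z=np.moveaxis(W,-1,0)
W,ok,p=cloud("top","t5"); x,y,z=np.moveaxis(W,-1,0)
q=ok&(x>.36)&(x<.6)&(y>.25)&(y<.41)&(z>.052)&(z<.066); print(q.sum(), rect(W,q) if q.any() else 0)
print([r for r in m.look_for("top","cedar_mid")])
E
```

```text
grip 0.3706702621141956 39.16252076625824
held 0.3687084069627401 [ 0.17403502 -0.70018432  0.07894479]
down [-0.21699415  0.25002771 -0.92365423]
t 35.175
964 (array([482. , 330.2]), array([ 36. , 136.6]), 89.8, 964)
[{'at': [0.4779, 0.3286, 0.0574], 'confidence': 0.78}]
```

View pics/w4.png

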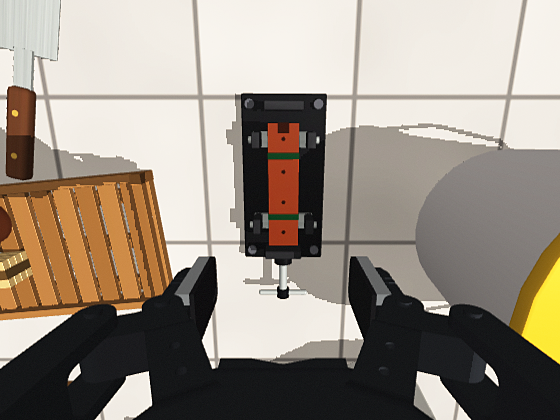

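The cedar bundle lies flat and centred in both saddles (wrist picture 283,185), top at 57 mm. Now I'll return the containers.

```bash
python3 - <<'E'
from h import *
xfer(SPOT["canister"],HOME["canister"],ZG-.016,ZG+.001)
xfer(SPOT["tin"],HOME["tin"],ZG-.016,ZG+.001)
m.move_ptp([.50,.075,.36],Rdown(np.radians(5)))
W,ok,p=cloud("wrist","w5"); tops(W,ok)
x,y,z=np.moveaxis(W,-1,0)
m.dwell(.3); W,ok,p=cloud("top"); x,y,z=np.moveaxis(W,-1,0)
for n,q in (("cedar",ok&(x>.36)&(x<.6)&(y>.25)&(y<.41)&(z>.052)&(z<.066)),("pine",ok&(x>.56)&(x<.75)&(y>-.2)&(y<0)&(z>.052)&(z<.066))): print(n,rect(W,q) if q.any() else 0)
E
```

```text
grip 0.647137817122733 51.8313467502594
held 0.649979819978216 [ 0.42983035  0.12991055 -2.19350845]
down [-7.08316427  0.08627938 16.94786775]
t 46.4417
grip 0.6412784243970434 53.11420798301697
held 0.6392987818864515 [-0.23254001 -0.40679327 -3.74677253]
down [-6.14146783 -1.06294884 13.74475212]
t 56.5833
(array([520.2, 114.9]), array([56.2, 55.8]), 4.8, 2087) 0.1167
(array([525.2,  49. ]), array([55.4, 56.4]), 5.6, 1527) 0.115
(array([533.8, -35. ]), array([55.5, 57.8]), 5.0, 465) 0.1142
(array([ 539.9, -102.7]), array([53.2, 52.8]), 67.0, 1167) 0.1195
cedar 0
pine (array([593.7, -66.8]), array([ 34.4, 134.9]), 5.7, 889)
```

View pics/w5.png

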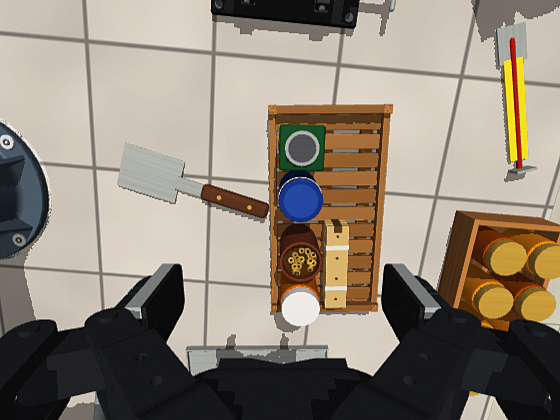

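The tin (302,147) and canister (300,198) are back within 1 mm. No cedar points showed in the last top view, and the arm may be blocking it, so I'll check before handing in.

```bash
python3 - <<'E'
from h import *
m.move_ptp([.42,-.1,.38],Rdown(np.radians(5)))
for c in ("top","scene"):
    W,ok,p=cloud(c,"f_"+c); x,y,z=np.moveaxis(W,-1,0)
    q=ok&(x>.36)&(x<.6)&(y>.25)&(y<.41)&(z>.05)&(z<.066); print(c,rect(W,q) if q.any() else 0, m.look_for(c,"cedar_mid")[:2])
E
```

```text
top (array([482.1, 330.3]), array([137. ,  35.5]), 0.2, 995) [{'at': [0.4789, 0.3277, 0.0557], 'confidence': 0.59}]
scene (array([481.2, 331.7]), array([141.9,  43.5]), 0.7, 433) [{'at': [0.4808, 0.3147, 0.0514], 'confidence': 0.7}]
```

View pics/f_scene.png

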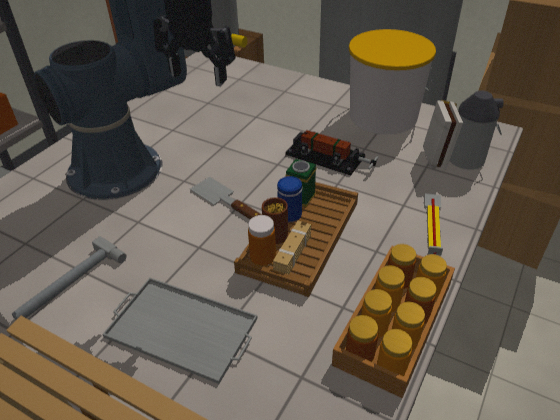

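The scene view shows the cedar bundle in the jig (328,148), all four containers upright in the rack, and the arm clear of everything.

```bash
python3 -c "
from bench import manip as m
print(m.sign_off(), m.current_time())"
```

```text
the job is handed in; nothing more can be done
the job is handed in; nothing more can be done
```

The job is handed in: the cedar bundle lies flat in the jig, the tin and canister are back within about 1 mm of where they stood, and the pine bundle, crock and jar are where they were; the verdict was not shown.

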